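# Load a sample tube on the roller mixer and close its cover

## Task

Raise the half-open cover of the roller mixer right back to its stop, then pick up the red-capped tube lying on the bench and lay it, without dropping it, in the front groove, between the two rollers nearest the switch (cap to either side). Then lower the cover gently until it is fully shut and, last of all, press the green end of the rocker switch fully down to start the mixer. Leave the green-capped tube on the rollers, the tube rack, the bottle and the jar as they are.

Things in the scene. Friction and masses are not known exactly. Their poses are not given: they have to be found in the camera images.
- mixer: White roller mixer, fixed, 245 (x) x 310 (y) mm. Origin on the bench under the middle of the rollers; x from front to back (hinge side), y along the rollers. Four black rollers (diameter 30, axes 75 mm up at x -54, -18, 18, 54 mm, tops 90 mm up) lie between white end cheeks (inner faces y +-132, tops 123 mm up). In front a grey control deck, x -145 to -80 mm, 66 mm up, with switch and a dial.
- front_groove (a point): Where the tube's centre lies once it rests in the front groove, in the middle of the rollers' length: mixer x = -36 mm, 98 mm up. Axes as the mixer's: y along the rollers. The tube may lie up to 75 mm to either side along y. With the cover up the groove is open from above.
- rear_groove (a point): The like point of the rear groove (mixer x = +36 mm), in which the green-capped tube lies.
- hinge (a point): Middle of the cover's hinge line, at mixer x = 82 mm, 126 mm up; axes as the mixer's, the hinge line runs along y.
- cover (a joint): Angle of the cover: 0 fully shut (level, on the cheeks), growing as it opens, 1.4 rad at its open stop (nearly upright). A stiff friction hinge holds it at any angle; 2 to 8 N at the tab moves it. Starts half open, 0.55 to 0.95 rad. It must meet its shut stop slower than 0.1 m/s at the tab. Bluish clear 5 mm panel, 300 mm wide, 157 mm from hinge line to its grey front edge, 0.26 kg.
- cover_tab (a point): Blue finger tab in the middle of the cover's free edge, 120 mm wide, 8 mm thick, ending 175 mm from the hinge line. This point is on its outer face (upper when shut), mid-width, 165 mm from the hinge line. z: outward normal of the cover (up when shut); x: along the cover to the hinge.
- switch (a joint): Rocker switch on the left (mixer +y) of the control deck, pivoting about a line along mixer x: 0 off, 0.4 rad fully on. It stays where it is put; about 2 N at its green end moves it.
- switch_green_end (a point): Point on the top of the switch's green half (27 mm in x, 28 mm in y), 19 mm from the pivot line on the mixer's +y side; the other half is black. When off the green end stands up and this point is 83 mm above the bench; fully on, it is about 7 mm lower.
- tube_center (a point): Centre of the red-capped sample tube: 105 mm long, 25 mm diameter body (white, 67 mm long), 28 mm diameter red cap at its +x end and foot at its -x end, 45 g. x runs along its axis. It lies on its side on the bench, centre 14 mm up, and rolls away when nudged from the side.
- tube: The same red-capped tube; this origin lies on its skin, 14 mm off the axis at mid length, so use the centre for handling.
- tube_b_center (a point): Centre of the green-capped tube of the same shape that lies in the rear groove; it stays there.
- rack: Black rack full of small red-capped tubes, 62 (x) x 230 (y) x 100 mm high, origin under its centre; leave alone.
- bottle: White bottle with blue cap, 68 mm diameter, 170 mm high, origin under its centre; leave alone.
- jar: White jar with red lid, 72 mm diameter, 85 mm high, origin under its centre; leave alone.

How it is judged (in metres and radians):
On the way, in this order (a step that is already met when the one before it is completed fails the run):
1. the cover stands at its open stop (value of joint cover above 1.34 rad), for 0.2 s.
2. the red-capped tube rests, released, in the front groove with the cover still up (x of tube_center in the frame of front_groove between -0.007 and 0.007 m and z of tube_center in the frame of front_groove between -0.006 and 0.006 m and y of tube_center in the frame of front_groove between -0.08 and 0.08 m and angle between the x axis of tube_center and the y axis of front_groove, either way round below 0.1 rad and contact force between the fingers and tube below 0.05 N and linear speed of tube below 0.03 m/s and value of joint cover above 1.1 rad), for 0.3 s.
3. the cover is fully shut with the tube in the groove and the switch still off (x of tube_center in the frame of front_groove between -0.007 and 0.007 m and z of tube_center in the frame of front_groove between -0.006 and 0.006 m and y of tube_center in the frame of front_groove between -0.08 and 0.08 m and angle between the x axis of tube_center and the y axis of front_groove, either way round below 0.1 rad and value of joint cover below 0.04 rad and value of joint switch below 0.2 rad), for 0.2 s.
4. the switch is pressed fully on (value of joint switch above 0.33 rad), for 0.1 s.
At the end, for the whole second after the job is handed in: Red-capped tube at rest in the front groove (centre within 7 mm across and 6 mm in height of the seated position, along the rollers within 0.1 rad, between the cheeks), green-capped tube still in the rear groove, cover shut within 0.04 rad, switch on (beyond 0.33 of 0.4 rad) (x of tube_center in the frame of front_groove between -0.007 and 0.007 m and z of tube_center in the frame of front_groove between -0.006 and 0.006 m and y of tube_center in the frame of front_groove between -0.08 and 0.08 m and angle between the x axis of tube_center and the y axis of front_groove, either way round below 0.1 rad and x of tube_b_center in the frame of rear_groove between -0.007 and 0.007 m and z of tube_b_center in the frame of rear_groove between -0.006 and 0.006 m and y of tube_b_center in the frame of rear_groove between -0.08 and 0.08 m and angle between the x axis of tube_b_center and the y axis of rear_groove, either way round below 0.1 rad and linear speed of tube below 0.03 m/s and value of joint cover below 0.04 rad and value of joint switch above 0.33 rad); the robot touches nothing.
It fails at once if the cover slams: it closes faster than 0.7 rad/s (about 0.11 m/s at the tab) over its last 0.12 rad (value of joint cover below 0.12 rad and velocity of joint cover below -0.7 rad/s).
It fails at once if the tube is dropped or knocked flying: untouched by the fingers it moves faster than 0.5 m/s (a fall of some 13 mm) (contact force between the fingers and tube below 0.05 N and linear speed of tube above 0.5 m/s).
It fails at once if the green-capped tube is shifted more than 20 mm (distance of tube_b_center from where it was at the start of the episode above 0.02 m).
It fails at once if the rack, bottle or jar is moved more than 20 mm or tipped (distance of any of rack, bottle, jar from where it was at the start of the episode above 0.02 m or angle between any of rack, bottle, jar's own z axis and vertical above 0.25 rad).
It also fails if it takes over 69 s, if anything falls off the work surface, if the arm or the gripper's body presses on something with over 40 N, if the wrist force passes 120 N, or if a joint passes its speed limit or range.

## Robot

A 7-joint arm with a two-finger parallel gripper is mounted at the origin on the work surface. World frame = base frame: x ahead of the robot, y to its left, z up, the work surface at z = 0. Lengths are in mm, angles in rad, forces in N, time in s.
With the tool pointing down it reaches from about 400 to 875 mm from the base axis. Payload 4.4 kg.
Tool frame: the origin (TCP) lies between the finger pads; the fingertips stand ctrl.tip_reach ahead of it and the grasp point (between the pads) lies 8 mm behind it (ctrl.tip_reach is the distance from the TCP to the fingertips, in mm); z points along the fingers, y is the direction in which the jaws open and shut (so a half turn about z gives the same grasp; the last joint's range is limited). The gripper opens to 85 mm and grips with 20 to 120 N. Pads are 22 mm wide; open, the fingers measure 114 mm over their backs; the gripper's body (76 mm by 85 mm) begins 54 mm behind the grasp point. The pads swing forward as they close: fully open they stand 13 mm farther back than shut.
Start: joints at [-1.394, 0.628, 0.038, 1.517, -0.027, 0.996, -0.02], TCP at [156.249, 630.955, 242.313] pointing down, gripper open.
Joint ranges: [-3.06, 3.06], [-0.37, 2.12], [-1.25, 1.32], [0.18, 2.47], [-1.1, 4.24], [0.23, 1.98], [-2.94, 2.94]. Speed limits (rad/s): [2.57, 2.57, 3.14, 3.14, 3.14, 3.14, 3.14].

## Interface

Orientations are given as [roll, pitch, yaw] about the fixed x, y, z axes, in that order (R = Rz(yaw) Ry(pitch) Rx(roll)).
In Python, from cell import status, viewer, order, ctrl gives the robot as it stands.
- The arm moves only by the tool play_rows, never from a script. Its argument "series" is a list of rows, each a list of 5 numbers: the shift along the tool's x, y, z in cm, then the turn about the tool's z in degrees, then the closure, from 0 (fully open) to 1 (shut). In form: [[x, y, z, yaw, gripper], ...]. A call has 1 to 8 rows; each row is the pose to reach, as a shift and turn from the pose commanded when the call began, along the tool's axes at that moment; what a row does not reach only later rows make up. A row lasts 1/10 s, in which the tool goes at most 50 mm and 8.59 degrees, less where a joint would pass 70% of its speed; a pose out of reach is approached as far as the arm can. A call with a gripper value outside its range is refused whole. The fingers move at their own pace and stop on an object; the grip force is fixed at half the most. Time passes only in rows, so rows that repeat a pose let the fingers close. It gives the time, the measured TCP pose, the force and the opening at its end, in the units of the state.
- status.read_state(): the state, without advancing time (a new reading comes with each control period).
- viewer.get_image(name): name is "side" or "top"; returns a dict with "img" (400x640x3 uint8, red, green, blue), "vfov" (degrees; the focal length in pixels is half the picture's height over the tangent of half this angle, whatever the lens; pixels are square), "cx", "cy" (the principal point, pixels), "dist_coeffs" ([k1, k2, p1, p2, k3] as OpenCV has them; the pictures are not rectified), "rvec" (rotation vector, rad) and "tvec" (3), from world to camera coordinates, as OpenCV has them. Camera axes: x right, y down, z forward; pixel columns grow to the right and rows downward; lengths in mm; the calibration is good to about 2 mm. A picture is of the moment at which its call begins. There is no depth.
- order.finish_job(): hands the job in, once; it reports no verdict.
The state is a dict: "clock": time; "qpos": joint angles; "qd": joint speeds; "tau": joint torques, N m; "eef_pos": TCP position; "tool_rot": TCP orientation; "force": force on the tool from outside, world axes, zero at the start; "torque": the same for the moment, N m; "width": finger opening in mm.
Only numpy, scipy, OpenCV 4.12 (cv2) and the standard library are available. Lean on these libraries where they do the work, as an engineer would, in place of code of your own. Each camera call takes 0.05 s, during which the arm holds its last target. There are 200 camera calls.

## Working session

There is one attempt and no reset: what is moved stays moved. The work goes in short steps, Python scripts to look and compute and a tool call to move; the robot and the scene stay as the last step left them, time stands still between calls to the robot, and variables do not carry over. Pictures are saved under pics/ and viewed, about 8 in all and at most 12, crops included, and the job is handed in when it is done.

Besides the shell and the picture viewer there is one more tool, called after "Request:" as name(argument=value, ...) on one line, values as JSON. play_rows: Moves the arm, as the interface text tells. Its arguments: {"type":"object","properties":{"series":{"type":"array","items":{"type":"array","items":{"type":"number"}}}},"required":["series"]}

```bash
ls; mkdir -p pics; cat > h.py <<'E'
import numpy as np, cv2
from cell import status, viewer, order, ctrl
def cam(n, save=None):
    d=viewer.get_image(n); im=np.array(d["img"],np.uint8)
    h,w=im.shape[:2]; f=h/2/np.tan(np.radians(d["vfov"])/2)
    d["K"]=np.array([[f,0,d["cx"]],[0,f,d["cy"]],[0,0,1]]); d["im"]=im
    d["D"]=np.array(d["dist_coeffs"],float); d["R"]=cv2.Rodrigues(np.array(d["rvec"],float))[0]; d["t"]=np.array(d["tvec"],float).ravel()
    d["C"]=-d["R"].T@d["t"]
    if save: cv2.imwrite("pics/"+save,cv2.cvtColor(im,cv2.COLOR_RGB2BGR))
    return d
def ray(d,uv):
    p=cv2.undistortPoints(np.array(uv,float).reshape(-1,1,2),d["K"],d["D"]).reshape(-1,2)
    v=np.c_[p,np.ones(len(p))]@d["R"]; return v/np.linalg.norm(v,axis=1)[:,None]
def onz(d,uv,z):
    v=ray(d,uv); return d["C"]+v*((z-d["C"][2])/v[:,2])[:,None]
def proj(d,P):
    return cv2.projectPoints(np.array(P,float).reshape(-1,1,3),np.array(d["rvec"],float),d["t"],d["K"],d["D"])[0].reshape(-1,2)
E
python3 - <<'E'
from h import *
for n in("side","top"):
    d=cam(n,n+"0.png"); print(n,d["C"].round(),d["K"][0,0].round(1),d["D"],d["R"].round(2).tolist())
s=status.read_state(); print(s, ctrl.tip_reach)
E
```

```text
pics
side [ 277. -876.  679.] 379.1 [-0.00934618  0.          0.          0.          0.        ] [[0.95, -0.31, 0.01], [-0.16, -0.52, -0.84], [0.27, 0.8, -0.54]]
top [ 483.  -40. 1143.] 400.0 [-0.07459324  0.          0.          0.          0.        ] [[0.02, -1.0, 0.01], [-1.0, -0.02, -0.06], [0.06, -0.01, -1.0]]
{'clock': 0.1, 'qpos': array([-1.39382684,  0.62925728,  0.03841487,  1.51823762, -0.02702899,
        0.99633728, -0.02000939]), 'qd': array([ 4.04113433e-04, -2.34764820e-03,  5.61040591e-04, -1.23743354e-03,
       -1.54315909e-05, -7.88023973e-04, -1.42555420e-03]), 'tau': array([ 3.28524809e-03, -5.64537871e+01,  1.23103939e+00, -1.93975818e+01,
        1.14479326e-02,  5.42280628e-03,  3.67448919e-06]), 'eef_pos': array([156.07003546, 630.4302932 , 241.48784775]), 'tool_rot': array([-3.13986946e+00, -2.46289429e-05,  2.89882286e+00]), 'force': array([-0.29335386, -0.19570655,  0.82211298]), 'torque': array([-0.03266974,  0.02521396,  0.01928181]), 'width': 85.42095279993102} 11.0
```

View pics/side0.png

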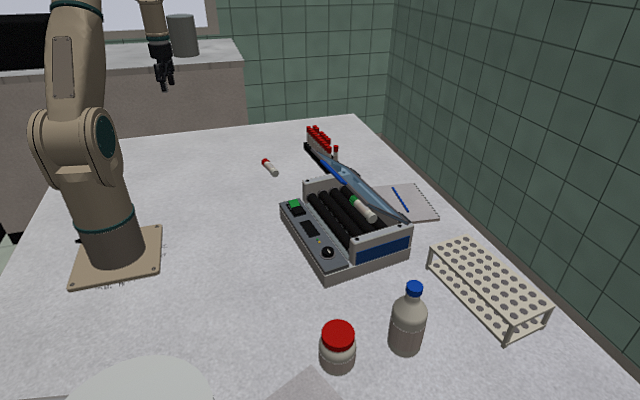

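View pics/top0.png

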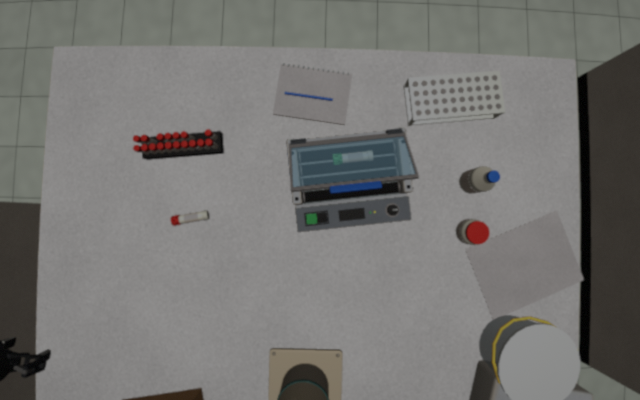

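The side view shows the mixer at about (345,220) with its cover half open, the red tube at (270,167), and the jar and bottle in front. In the top view the tube is at (190,217) with its cap to the left (+y). The blue tab is at (357,187) and the green switch end at (312,218).

```bash
python3 - <<'E'
from h import *
d=cam("top"); im=d["im"]; hsv=cv2.cvtColor(im,cv2.COLOR_RGB2HSV)
def comps(m,mn=15):
    n,l,s,c=cv2.connectedComponentsWithStats(m.astype(np.uint8))
    return [(i,s[i],c[i],l==i) for i in range(1,n) if s[i][4]>=mn]
H,S,V=hsv[...,0],hsv[...,1],hsv[...,2]
for nm,m in(("green",(H>45)&(H<80)&(S>140)),("blue",(H>105)&(H<128)&(S>150)&(V>60)),("red",((H<6)|(H>174))&(S>150))):
    for i,s,c,mm in comps(m):
        ys,xs=np.nonzero(mm); r=cv2.minAreaRect(np.c_[xs,ys].astype(np.float32))
        print(nm,s,c.round(1),[np.round(x,1) for x in r])
b=cv2.resize(im[125:240,280:425],None,fx=5,fy=5,interpolation=cv2.INTER_CUBIC)
cv2.imwrite("pics/mix.png",cv2.cvtColor(b,cv2.COLOR_RGB2BGR))
# tube
sub=np.zeros(im.shape[:2],bool); sub[205:230,160:220]=1
bg=np.median(im[205:230,160:220].reshape(-1,3),0)
m=sub&((np.abs(im.astype(int)-bg).max(2)>30)&((S>100)|(V>bg.max()+25)))
ys,xs=np.nonzero(m); print("tube",bg,len(xs),xs.min(),xs.max(),cv2.minAreaRect(np.c_[xs,ys].astype(np.float32)))
r=cv2.minAreaRect(np.c_[xs,ys].astype(np.float32)); 
print(onz(d,r[0],14)); P=onz(d,cv2.boxPoints(r),14); print(P.round(1))
print("jar",onz(d,[476,232],85),"bottle",onz(d,[493,177],170),"rack",onz(d,[178,144],100))
# side view tab + switch
d=cam("side"); im=d["im"]
b=cv2.resize(im[130:290,265:445],None,fx=4,fy=4,interpolation=cv2.INTER_CUBIC)
cv2.imwrite("pics/mixs.png",cv2.cvtColor(b,cv2.COLOR_RGB2BGR))
E
```

```text
green [306 214  11  10  87] [311.4 218.3] [array([311.5, 218.3]), array([ 8.6, 10.2]), np.float64(78.7)]
blue [488 172  11  10  92] [492.8 176.3] [array([493. , 176.5]), array([ 9., 10.]), np.float64(90.0)]
blue [330 182  52  11 348] [355.4 187.1] [array([355.4, 187. ]), array([ 6.8, 51.6]), np.float64(83.9)]
red [205 130   7   7  38] [208.  133.2] [array([208., 133.]), array([6., 6.]), np.float64(90.0)]
red [134 132  79  19 661] [173.6 142.6] [array([172.7, 140.6]), array([15.5, 78.4]), np.float64(85.2)]
red [134 136  15   6  69] [141.3 138.4] [array([141. , 138.5]), array([ 5., 14.]), np.float64(90.0)]
red [172 216   7   9  48] [174.8 220. ] [array([174.7, 220.1]), array([7.9, 5.9]), np.float64(80.5)]
red [466 222  23  22 389] [476.8 232.3] [array([477. , 232.5]), array([21., 22.]), np.float64(90.0)]
tube [137. 136. 135.] 62 171 179 ((175.0, 220.0), (8.0, 8.0), 0.0)
[[456.24634766 378.00648187  14.        ]]
[[444.6 389.1  14. ]
 [467.3 390.1  14. ]
 [467.9 366.9  14. ]
 [445.3 366.   14. ]]
jar [[ 445.02394396 -451.76724008   85.        ]] bottle [[ 585.08270859 -461.54819844  170.        ]] rack [[659.34194493 347.55564574 100.        ]]
```

View pics/mix.png

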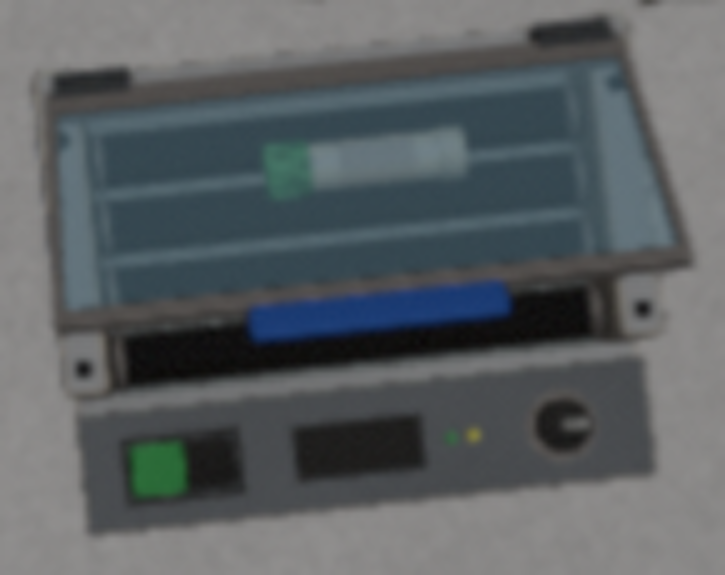

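View pics/mixs.png

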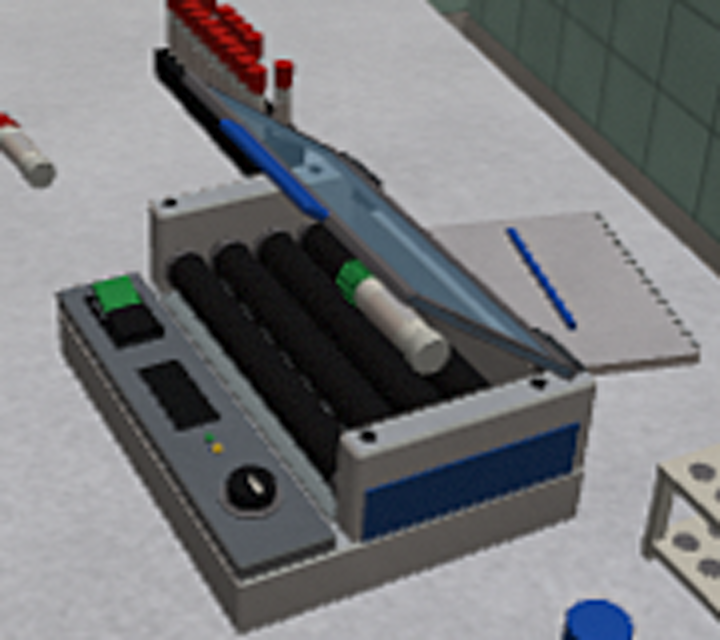

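Deck, cheeks, tab (355,187), and switch are clear in the top view. In the side crop the cover stands about 40° open, with nothing behind it except the notepad.

```bash
cat >> h.py <<'E'
def mixfit(d,crn):
    P=onz(d,crn,66)[:,:2]
    M=np.array([[-80,155],[-145,155],[-145,-155],[-80,-155.]])
    a=M-M.mean(0); b=P-P.mean(0)
    U,_,Vt=np.linalg.svd(a.T@b); R=(U@Vt).T
    return R,P.mean(0)-R@M.mean(0),P
def go(x,y,z,yaw=None,s=None):
    """tool-axis shift (cm) and turn (deg) to TCP world target"""
    from scipy.spatial.transform import Rotation as Ro
    s=s or status.read_state(); R=Ro.from_euler("xyz",s["tool_rot"]).as_matrix()
    dp=R.T@(np.array([x,y,z])-s["eef_pos"])/10
    t=0 if yaw is None else -np.degrees((yaw-s["tool_rot"][2]+np.pi)%(2*np.pi)-np.pi)
    return dp.round(2).tolist()+[round(t,1)]
E
python3 - <<'E'
from h import *
from scipy.optimize import brentq
d=cam("top"); o=np.array([280,125.])
px=np.array([[80,415],[90,533],[655,473],[640,358.]])/5+o-.4
R,t,P=mixfit(d,px); M=np.array([[-80,155],[-145,155],[-145,-155],[-80,-155.]])
print("yaw",np.arctan2(R[1,0],R[0,0]),"org",t,"resid",(P-(M@R.T+t)).round(1).tolist())
W=lambda x,y,z:np.r_[R@[x,y]+t,z]
g=onz(d,[311.4,218.3],82)[0]; print("green mix",R.T@(g[:2]-t))
sc=onz(d,np.array([[83,369],[643,307]])/5+o-.4,123); print("screws mix",((sc[:,:2]-t)@R).round(1))
uv=np.array([355.4,187.1])
f=lambda a:proj(d,W(82-168*np.cos(a)+0*np.sin(a),0,126+168*np.sin(a)))[0]
for a in np.arange(.5,1.0,.05): print(round(a,2),f(a).round(1),end=" ")
im=d["im"].astype(int); sub=im[203:232,165:220]
hsv=cv2.cvtColor(d["im"],cv2.COLOR_RGB2HSV)[203:232,165:220]
print()
m=(hsv[...,2]>170)|(hsv[...,1]>110)
n,l,st,c=cv2.connectedComponentsWithStats(m.astype(np.uint8)); print(st.tolist())
i=1+np.argmax(st[1:,4]); ys,xs=np.nonzero(m); r=cv2.minAreaRect(np.c_[xs+165,ys+203].astype(np.float32)); print(r)
B=onz(d,cv2.boxPoints(r),18); print(B.round(1).tolist()); print("tube",onz(d,r[0],16))
E
```

```text
yaw 0.12682019857728152 org [ 598.70786366 -108.24789901] resid [[-0.4, -2.8], [0.9, -1.7], [0.9, 1.8], [-1.5, 2.6]]
green mix [-113.54799338  112.44046471]
screws mix [[ -58.9  144.8]
 [ -56.6 -144.4]]
0.5 [355.5 193.5] 0.55 [355.6 191.5] 0.6 [355.6 189.4] 0.65 [355.7 187.1] 0.7 [355.6 184.6] 0.75 [355.6 181.9] 0.8 [355.6 179.1] 0.85 [355.5 176.2] 0.9 [355.4 173.1] 0.95 [355.2 169.9] 
[[0, 0, 55, 29, 1535], [6, 13, 9, 9, 60]]
((174.47169494628906, 220.15093994140625), (8.791075706481934, 7.1427483558654785), 74.05460357666016)
[[464.7, 391.8, 18.0], [470.7, 372.2, 18.0], [447.1, 364.3, 18.0], [441.0, 383.8, 18.0]]
tube [[455.8244549  378.77282182  16.        ]]
```

```bash
cat >> h.py <<'E'
YAW=0.127; T=np.array([598.7,-108.2]); RM=np.array([[np.cos(YAW),-np.sin(YAW)],[np.sin(YAW),np.cos(YAW)]])
def W(x,y,z): return np.r_[RM@[x,y]+T,z]
def gom(x,y,z,yaw=None): return go(*W(x,y,z),yaw)
E
python3 - <<'E'
from h import *
print(W(-100,0,201), go(400,330,242,1.70), go(*W(-100,0,201),1.70))
E
```

```text
[ 499.50536665 -120.8658878   201.        ] [-30.9, -23.33, 0.01, np.float64(68.7)] [-51.39, -64.69, 4.14, np.float64(68.7)]
```

Request:
play_rows(series=[[-30.9,-23.3,0,68.7,1],[-30.9,-23.3,0,68.7,1],[-30.9,-23.3,0,68.7,1],[-30.9,-23.3,0,68.7,1],[-30.9,-23.3,0,68.7,1],[-30.9,-23.3,0,68.7,1],[-30.9,-23.3,0,68.7,1],[-30.9,-23.3,0,68.7,1]])

```text
clock: 1.05
eef_pos: [402.2, 327.4, 242.7]
tool_rot: [3.141, 0.0, 1.691]
force: [1.0, 0.6, -0.4]
width: -0.1
```

```bash
python3 - <<'E'
from h import *
print(status.read_state()["width"],go(*W(-100,0,201),1.70))
E
```

```text
-0.05600468613116205 [-45.67, 4.3, 4.19, np.float64(-0.5)]
```

Request:
play_rows(series=[[-45.7,0,2,0,1],[-45.7,0,2,0,1],[-45.7,0,2,0,1],[-45.7,0,2,0,1],[-45.7,0,2,0,1],[-45.7,0,2,0,1],[-45.7,0,2,0,1],[-45.7,0,4.2,0,1]])

```text
clock: 1.85
eef_pos: [452.4, -66.5, 215.8]
tool_rot: [3.138, 0.0, 1.7]
force: [1.0, 0.6, 0.4]
width: 0.2
```

```bash
python3 - <<'E'
from h import *
print(gom(-100,0,201,1.697))
for a in (.65,.8,1,1.2,1.4): print(a,(82-175*np.cos(a)).round(),(126+175*np.sin(a)).round())
print(gom(-75,0,201,1.697), gom(37,0,265,1.697))
E
```

```text
[-6.0, 3.97, 1.49, np.float64(0.2)]
0.65 -57.0 232.0
0.8 -40.0 252.0
1 -13.0 273.0
1.2 19.0 289.0
1.4 52.0 298.0
[-6.0, 6.47, 1.5, np.float64(0.2)] [-6.03, 17.69, -4.86, np.float64(0.2)]
```

Request:
play_rows(series=[[-6,2,1.5,0,1],[-6,3.5,1.5,0,1],[-6,4.5,1.5,0,1],[-6,5.5,1.2,0,1],[-6,6.5,0.8,0,1],[-6,7.5,0.2,0,1],[-6,8.5,-0.4,0,1],[-6,9.5,-1.0,0,1]])

```text
clock: 2.65
eef_pos: [539.5, -111.5, 225.0]
tool_rot: [-3.114, -0.007, 1.699]
force: [-39.3, -2.0, 31.7]
width: -0.2
```

Request:
play_rows(series=[[0,1,-0.6,0,1],[0,2,-1.2,0,1],[0,3,-1.7,0,1],[0,4,-2.2,0,1],[0,5,-2.7,0,1],[0,6,-3.2,0,1],[0,7,-3.5,0,1],[0,7,-3.5,0,1]])

```text
clock: 3.45
eef_pos: [626.3, -101.2, 268.8]
tool_rot: [3.13, 0.001, 1.703]
force: [-8.5, 2.1, 35.9]
width: -0.2
```

```bash
python3 - <<'E'
from h import *
s=status.read_state(); print(RM.T@(s["eef_pos"][:2]-T),s["eef_pos"][2],s["force"],gom(40,0,265,1.697))
d=cam("side"); 
b=cv2.resize(d["im"][60:300,200:480],None,fx=2.5,fy=2.5,interpolation=cv2.INTER_CUBIC)
cv2.imwrite("pics/s1.png",cv2.cvtColor(b,cv2.COLOR_RGB2BGR))
E
```

```text
[28.25007538  3.48840977] 268.82547385407725 [-8.48759628  2.12960079 35.9494079 ] [-0.35, 1.17, 0.4, np.float64(0.3)]
```

View pics/s1.png

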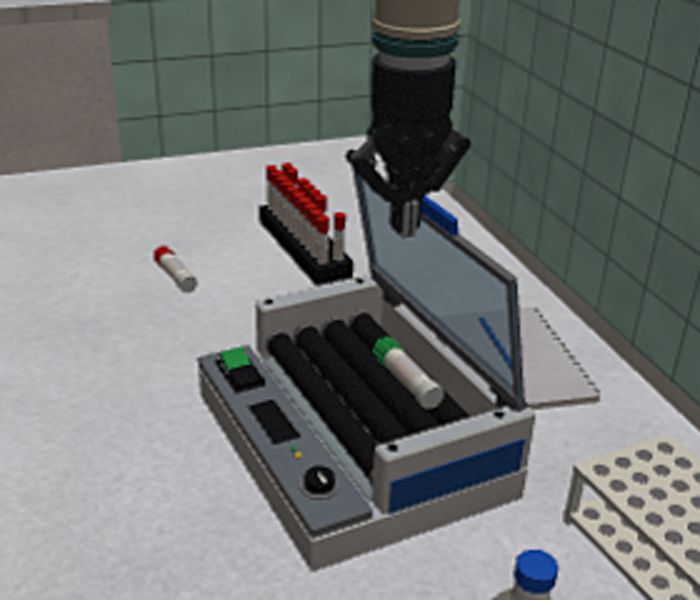

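The cover is nearly open. The knuckle at (455,150) seems to bear on the tab's top, which would explain the 36 N upward force. I'll back off, turn the jaws along the rollers and push with only the fingertips.

Request:
play_rows(series=[[0,-2,0,0,1],[0,-5,-0.5,0,1],[0,-7,-1.5,20,1],[0,-7,-1.5,45,1],[0,-7,-1.5,60,1],[0,-7,-1.5,75,1],[0,-7,-1.5,90,1],[0,-7,-1.5,90,1]])

```text
clock: 4.3
eef_pos: [553.5, -109.4, 275.7]
tool_rot: [-3.141, -0.001, 0.797]
force: [-1.4, -0.3, 0.2]
width: -0.0
```

```bash
python3 - <<'E'
from h import *
s=status.read_state(); print(RM.T@(s["eef_pos"][:2]-T),s["eef_pos"][2],s["force"],s["tool_rot"],s["qpos"].round(2),gom(25,0,286,.127),gom(45,0,286,.127))
d=cam("top"); 
hsv=cv2.cvtColor(d["im"],cv2.COLOR_RGB2HSV); H,S,V=[hsv[...,i] for i in range(3)]
m=(H>105)&(H<128)&(S>150)&(V>60); m[:, :300]=0;m[:,430:]=0; m[:130]=0
ys,xs=np.nonzero(m); print(xs.min(),xs.max(),ys.min(),ys.max(),xs.mean(),ys.mean())
for a in (1.1,1.2,1.3,1.34,1.38,1.4): print(a,proj(d,[W(82-170*np.cos(a),0,126+170*np.sin(a))]).round(1))
E
```

```text
[-45.03452019   4.49519028] 275.6548568185678 [-1.37316107 -0.31846655  0.17332096] [-3.14113435e+00 -1.24625705e-03  7.96634907e-01] [-0.28  0.54  0.67  1.73 -0.39  1.   -0.24] [5.21, 4.7, -1.03, np.float64(38.4)] [6.78, 5.94, -1.03, np.float64(38.4)]
327 346 144 149 336.18666666666667 146.28
1.1 [[354.7 159.8]]
1.2 [[354.2 152.2]]
1.3 [[353.6 144.5]]
1.34 [[353.3 141.3]]
1.38 [[353.1 138.2]]
1.4 [[352.9 136.6]]
```

Request:
play_rows(series=[[0,0,-1.0,10,1],[0,0,-1.0,20,1],[0,0,-1.0,30,1],[0,0,-1,38.4,1],[0,0,-1,38.4,1],[0,0,-1,38.4,1]])

```text
clock: 4.95
eef_pos: [553.4, -110.0, 285.1]
tool_rot: [-3.141, 0.0, 0.134]
force: [-0.6, 0.9, -0.4]
width: -0.5
```

```bash
python3 - <<'E'
from h import *
print(gom(15,0,286,.127),gom(45,0,286,.127))
E
```

```text
[6.01, 0.44, -0.09, np.float64(0.4)] [9.01, 0.46, -0.09, np.float64(0.4)]
```

Request:
play_rows(series=[[3,0.4,0,0,1],[5,0.4,0,0,1],[6,0.4,0,0,1],[6.7,0.4,0,0,1],[7.3,0.4,0,0,1],[7.9,0.4,0,0,1],[8.3,0.4,0,0,1],[8.6,0.4,0,0,1]])

```text
clock: 5.75
eef_pos: [636.1, -105.3, 285.1]
tool_rot: [-3.14, 0.007, 0.128]
force: [-15.5, 0.2, 9.6]
width: 0.2
```

```bash
python3 - <<'E'
from h import *
s=status.read_state(); print(RM.T@(s["eef_pos"][:2]-T),s["eef_pos"][2],s["force"])
d=cam("top"); 
hsv=cv2.cvtColor(d["im"],cv2.COLOR_RGB2HSV); H,S,V=[hsv[...,i] for i in range(3)]
m=(H>105)&(H<128)&(S>150)&(V>60); m[:, :300]=0;m[:,430:]=0; m[:125]=0
ys,xs=np.nonzero(m); print(len(xs),xs.min(),xs.max(),ys.min(),ys.max(),xs.mean(),ys.mean())
E
```

```text
[37.43406318 -1.80658619] 285.0776496227631 [-15.52360181   0.18074697   9.6037872 ]Traceback (most recent call last):
  File "<stdin>", line 6, in <module>
    return umr_minimum(a, axis, None, out, keepdims, initial, where)
ValueError: zero-size array to reduction operation minimum which has no identity
```

Request:
play_rows(series=[[0.3,0,0,0,1],[0.6,0,0,0,1],[0.6,0,0,0,1],[0.6,0,0,0,1],[0.6,0,0,0,1]])

```text
clock: 6.3
eef_pos: [636.2, -105.2, 285.0]
tool_rot: [-3.136, 0.017, 0.126]
force: [-24.9, 1.5, 14.2]
width: -0.2
```

```bash
python3 - <<'E'
from h import *
s=status.read_state(); print(RM.T@(s["eef_pos"][:2]-T),s["eef_pos"][2],s["force"])
E
```

```text
[37.60304429 -1.77570292] 285.0457149744421 [-24.9138286    1.46758175  14.20472039]
```

Request:
play_rows(series=[[-2,0,0,0,1],[-6,0,0,0,1],[-10,0,0,0,1],[-15,0,0,0,1],[-15,0,0,0,1]])

```text
clock: 6.8
eef_pos: [488.4, -124.1, 284.2]
tool_rot: [-3.137, 0.006, 0.122]
force: [0.4, -0.8, 0.2]
width: -0.0
```

```bash
python3 - <<'E'
from h import *
d=cam("top"); 
hsv=cv2.cvtColor(d["im"],cv2.COLOR_RGB2HSV); H,S,V=[hsv[...,i] for i in range(3)]
m=(H>105)&(H<128)&(S>100)&(V>40); m[:, :300]=0;m[:,430:]=0; m[:125]=0;m[170:]=0
ys,xs=np.nonzero(m); print(len(xs),len(xs) and (xs.min(),xs.max(),ys.min(),ys.max(),xs.mean(),ys.mean()))
g=cv2.resize(d["im"][115:245,160:430],None,fx=2.9,fy=2.9,interpolation=cv2.INTER_CUBIC)
t=cv2.resize(d["im"][200:235,155:225],None,fx=11,fy=11,interpolation=cv2.INTER_CUBIC)
a=np.zeros((600,800,3),np.uint8); a[:g.shape[0],:min(800,g.shape[1])]=g[:,:800]; t=t[80:80+600-g.shape[0]]; a[g.shape[0]:g.shape[0]+len(t),:t.shape[1]]=t
print(g.shape)
cv2.imwrite("pics/t1.png",cv2.cvtColor(a,cv2.COLOR_RGB2BGR))
E
```

```text
184 (np.int64(326), np.int64(379), np.int64(133), np.int64(141), np.float64(352.6141304347826), np.float64(136.71195652173913))
(377, 783, 3)
```

View pics/t1.png

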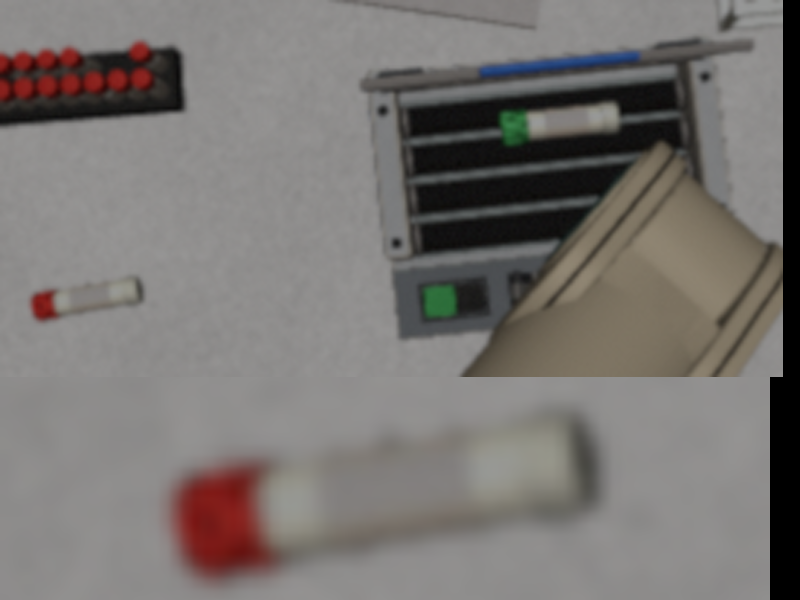

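Cover is at the open stop: the tab row of 136.7 matches 1.40 rad. The tube shows sharply, with the cap end at (180,521) and the foot end at (587,464) in the lower crop.

```bash
python3 - <<'E'
from h import *
d=cam("top")
c=np.array([[178,522],[590,464.]]); uv=np.c_[155+c[:,0]/11-.45,200+(c[:,1]-297)/11-.45]
P=onz(d,uv,14); print(P.round(1),np.linalg.norm(P[0]-P[1])); C=P.mean(0); v=P[0]-P[1]; a=np.arctan2(v[1],v[0]); print(C,a)
# groove check: visible light lines at left part of rollers
s=lambda x,y:[160+x/2.9-.3,115+y/2.9-.3]
for p in ((408,142),(408,181),(415,219)):
    print([ (RM.T@(onz(d,s(*p),z)[0,:2]-T)).round(1) for z in(60,66,75)])
st=status.read_state(); print(go(450,300,250,a), st["qpos"].round(2), go(*C[:2],150,a))
E
```

```text
[[455.9 390.4  14. ]
 [473.7 283.2  14. ]] 108.60077906745207
[464.81546339 336.79258933  14.        ] 1.735976515208776
[array([ 37.1, 127.9]), array([ 36.3, 127.7]), array([ 35.1, 127.3])]
[array([  0.5, 131.5]), array([-1.000e-01,  1.313e+02]), array([ -0.9, 130.9])]
[array([-35.6, 128.6]), array([-36. , 128.3]), array([-36.6, 127.9])]
[0.82, -42.55, 3.57, np.float64(-92.1)] [-0.4   0.51  0.89  1.86 -0.47  1.   -0.75] [2.74, -46.01, 13.58, np.float64(-92.1)]
```

Request:
play_rows(series=[[1,-46,0,-92.1,0.45],[1,-46,0,-92.1,0.45],[1,-46,0,-92.1,0.45],[1,-46,0,-92.1,0.45],[2.7,-46,0,-92.1,0.45],[2.7,-46,0,-92.1,0.45],[2.7,-46,0,-92.1,0.45],[2.7,-46,0,-92.1,0.45]])

```text
clock: 7.7
eef_pos: [467.4, 279.4, 285.3]
tool_rot: [3.139, -0.002, 1.337]
force: [0.8, 0.5, 0.4]
width: 46.5
```

Request:
play_rows(series=[[0,0,0,0,0.45]])

```text
clock: 7.8
eef_pos: [465.8, 286.1, 284.4]
tool_rot: [-3.141, -0.006, 1.345]
force: [-0.4, -0.6, 0.7]
width: 46.7
```

```bash
python3 - <<'E'
from h import *
s=status.read_state(); print(s["width"],s["eef_pos"],s["tool_rot"],ctrl.tip_reach,[a for a in dir(ctrl) if a[0]!='_'],go(464.8,336.8,120,1.736))
E
```

```text
46.701057943316236 [465.78702435 286.09340534 284.37541129] [-3.14139229 -0.00580245  1.34526928] 11.0 ['MotionError', 'tip_reach'] [4.82, -1.23, 16.47, np.float64(-22.4)]
```

Request:
play_rows(series=[[4.8,-1.2,5,-22.4,0.45],[4.8,-1.2,9,-22.4,0.45],[4.8,-1.2,13,-22.4,0.45],[4.8,-1.2,16.5,-22.4,0.45],[4.8,-1.2,16.5,-22.4,0.45],[4.8,-1.2,19.5,-22.4,0.45],[4.8,-1.2,19.5,-22.4,0.45]])

```text
clock: 8.5
eef_pos: [466.0, 325.1, 88.9]
tool_rot: [-3.14, 0.001, 1.72]
force: [-1.3, -0.6, 0.6]
width: 47.1
```

```bash
python3 - <<'E'
from h import *
s=status.read_state(); print(s["width"],s["eef_pos"],s["tool_rot"],go(464.8,336.8,22,1.736))
d=cam("side"); print(proj(d,[s["eef_pos"]]),proj(d,[s["eef_pos"]-[0,0,11]]))
e=cam("top")
g=cv2.resize(d["im"][100:190,230:320],None,fx=6,fy=6,interpolation=cv2.INTER_CUBIC)
t=cv2.resize(e["im"][190:245,150:225],None,fx=3.4,fy=3.4)
a=np.zeros((540,800,3),np.uint8); a[:,:540]=g; a[:187,542:542+255]=t
cv2.imwrite("pics/g1.png",cv2.cvtColor(a,cv2.COLOR_RGB2BGR))
E
```

```text
47.0938423281461 [465.95458508 325.05213425  88.87997577] [-3.13953490e+00  7.72440462e-04  1.71987243e+00] [1.18, 0.07, 6.69, np.float64(-0.9)]
[[268.93755755 149.60428258]] [[269.15518005 152.42886974]]
```

View pics/g1.png

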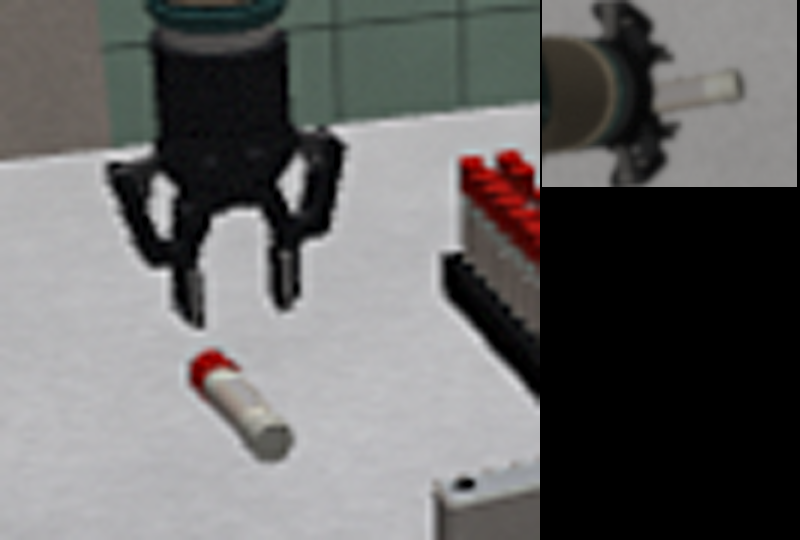

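Request:
play_rows(series=[[1.2,0.1,2,-1,0.45],[1.2,0.1,4,-1,0.45],[1.2,0.1,5.5,-1,0.45],[1.2,0.1,6.3,-1,0.45],[1.2,0.1,6.7,-1,0.45],[1.2,0.1,6.7,-1,0.45],[1.2,0.1,6.7,-1,0.45],[1.2,0.1,6.7,-1,0.45]])

```text
clock: 9.4
eef_pos: [465.7, 337.2, 23.6]
tool_rot: [3.141, -0.0, 1.738]
force: [-0.6, -0.1, 0.2]
width: 46.7
```

```bash
python3 - <<'E'
from h import *
s=status.read_state(); print(s["width"],s["eef_pos"],s["force"],go(464.8,336.8,21,1.736))
E
```

```text
46.7055400159358 [465.71213238 337.1959333   23.59849591] [-0.60548467 -0.11756524  0.1791569 ] [-0.02, -0.1, 0.26, np.float64(0.1)]
```

Request:
play_rows(series=[[0,-0.1,0.2,0,0.55],[0,-0.1,0.2,0,0.6],[0,-0.1,0.2,0,0.65],[0,-0.1,0.2,0,0.7],[0,-0.1,0.2,0,0.8],[0,-0.1,0.2,0,1],[0,-0.1,0.2,0,1],[0,-0.1,0.2,0,1]])

```text
clock: 10.2
eef_pos: [464.4, 337.0, 21.3]
tool_rot: [3.141, -0.0, 1.738]
force: [-0.4, -0.3, 5.7]
width: 22.6
```

Request:
play_rows(series=[[0,0,-2,0,1],[0,0,-5,0,1],[0,0,-9,0,1],[0,0,-13,0,1],[0,0,-17,0,1],[0,0,-17,0,1]])

```text
clock: 10.8
eef_pos: [467.3, 338.5, 195.9]
tool_rot: [3.133, -0.004, 1.738]
force: [1.0, -0.5, -0.6]
width: 22.9
```

```bash
python3 - <<'E'
from h import *
s=status.read_state(); print(s["width"],s["eef_pos"],s["force"],s["tool_rot"])
d=cam("side")
u=proj(d,[s["eef_pos"]])[0].round().astype(int); print(u)
x,y=max(0,u[0]-50),max(0,u[1]-60)
g=cv2.resize(d["im"][y:y+100,x:x+100],None,fx=6,fy=6,interpolation=cv2.INTER_CUBIC)
cv2.imwrite("pics/g2.png",cv2.cvtColor(g,cv2.COLOR_RGB2BGR))
print(gom(-36,20,175,1.697),W(-36,20,0))
E
```

```text
22.879608788627692 [467.32581221 338.4671474  195.86177577] [ 0.97077372 -0.49336425 -0.59904002] [ 3.13267239 -0.00449361  1.73774429]
[266 119]
[-44.05, 2.17, 1.72, np.float64(2.4)] [560.45675443 -92.92079294   0.        ]
```

View pics/g2.png

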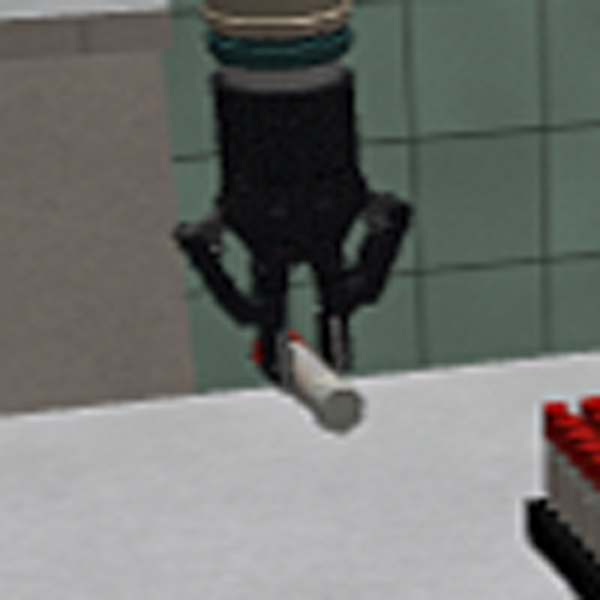

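Request:
play_rows(series=[[-20,0.9,0,2.4,1],[-30,1.5,0,2.4,1],[-40,2,0,2.4,1],[-44,2.2,0,2.4,1],[-44,2.2,0,2.4,1],[-44,2.2,0,2.4,1],[-44,2.2,0,2.4,1],[-44,2.2,0,2.4,1]])

```text
clock: 11.65
eef_pos: [549.5, -55.4, 189.1]
tool_rot: [-3.139, -0.001, 1.696]
force: [1.0, 0.1, -1.0]
width: 22.6
```

Request:
play_rows(series=[[0,0,0,0,1],[0,0,0,0,1],[0,0,0,0,1],[0,0,0,0,1]])

```text
clock: 12.05
eef_pos: [549.9, -51.6, 190.1]
tool_rot: [-3.14, -0.001, 1.699]
force: [0.4, 0.4, -0.4]
width: 22.9
```

```bash
python3 - <<'E'
from h import *
s=status.read_state(); print(s["width"],s["eef_pos"],s["force"],s["tool_rot"],gom(-36,10,125,1.697))
E
```

```text
22.91363335067638 [549.88842212 -51.60006014 190.14934978] [ 0.39954524  0.38473821 -0.35505278] [-3.14007834e+00 -1.27724228e-03  1.69902258e+00] [-5.24, 0.53, 6.51, np.float64(0.1)]
```

Request:
play_rows(series=[[-2.5,0.5,1,0,1],[-5.2,0.5,2,0,1],[-5.2,0.5,4,0,1],[-5.2,0.5,5.5,0,1],[-5.2,0.5,6.5,0,1],[-5.2,0.5,6.5,0,1],[-5.2,0.5,6.5,0,1],[-5.2,0.5,6.5,0,1]])

```text
clock: 12.85
eef_pos: [562.5, -104.4, 126.7]
tool_rot: [3.14, 0.0, 1.697]
force: [-0.1, -0.8, -0.2]
width: 22.5
```

```bash
python3 - <<'E'
from h import *
s=status.read_state(); print(s["eef_pos"],s["force"],RM.T@(s["eef_pos"][:2]-T),gom(-36,10,110,1.697))
d=cam("side"); u=proj(d,[W(-36,0,100)])[0].round().astype(int)
g=cv2.resize(d["im"][u[1]-70:u[1]+50,u[0]-70:u[0]+50],None,fx=5,fy=5,interpolation=cv2.INTER_CUBIC)
cv2.imwrite("pics/p1.png",cv2.cvtColor(g,cv2.COLOR_RGB2BGR))
E
```

```text
[ 562.49794846 -104.42116308  126.68910185] [-0.12269886 -0.79234087 -0.24704997] [-35.43186905   8.33371466] [0.17, -0.06, 1.67, np.float64(-0.0)]
```

View pics/p1.png

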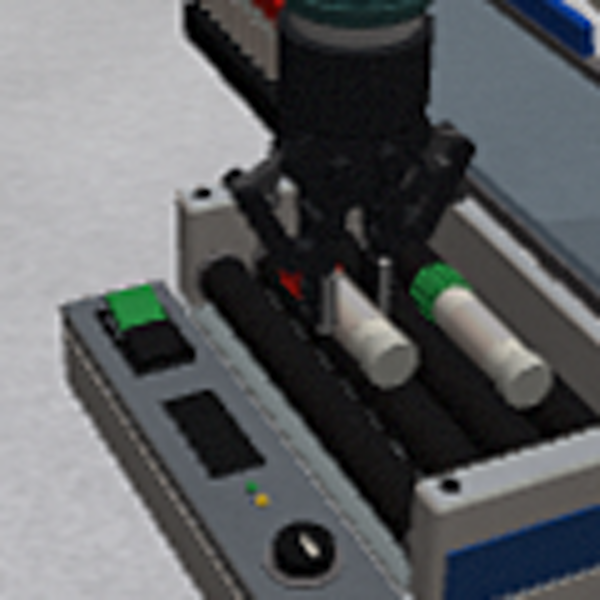

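The tube is held level above the front groove, about 20 mm high, with its foot at (390,362) in the crop. The green tube and the knuckles are clear of each other.

Request:
play_rows(series=[[0.2,-0.1,0.5,0,1],[0.2,-0.1,1,0,1],[0.2,-0.1,1.3,0,1],[0.2,-0.1,1.5,0,1],[0.2,-0.1,1.5,0,1]])

```text
clock: 13.4
eef_pos: [560.4, -102.9, 110.5]
tool_rot: [-3.141, -0.0, 1.696]
force: [-0.3, 0.5, -0.5]
width: 22.5
```

Request:
play_rows(series=[[0,0,0.1,0,1],[0,0,0.2,0,1],[0,0,0.2,0,1]])

```text
clock: 13.7
eef_pos: [560.6, -102.9, 108.8]
tool_rot: [-3.141, -0.0, 1.696]
force: [-0.3, 0.1, -1.3]
width: 22.6
```

Request:
play_rows(series=[[0,0,0.1,0,1],[0,0,0.2,0,1],[0,0,0.2,0,1]])

```text
clock: 14.0
eef_pos: [560.6, -102.8, 106.8]
tool_rot: [-3.141, -0.0, 1.696]
force: [0.2, 0.2, -1.2]
width: 22.7
```

Request:
play_rows(series=[[0,0,0.1,0,1],[0,0,0.1,0,1]])

```text
clock: 14.2
eef_pos: [560.7, -103.0, 105.9]
tool_rot: [3.141, 0.0, 1.696]
force: [0.8, -0.2, -0.3]
width: 22.7
```

Request:
play_rows(series=[[0,0,0.1,0,1],[0,0,0.1,0,1]])

```text
clock: 14.4
eef_pos: [561.0, -102.9, 105.5]
tool_rot: [3.141, -0.0, 1.696]
force: [-1.0, 0.3, 4.2]
width: 22.3
```

```bash
python3 - <<'E'
from h import *
s=status.read_state(); print(s["eef_pos"],s["force"],RM.T@(s["eef_pos"][:2]-T))
E
```

```text
[ 561.00773204 -102.91000743  105.46367529] [-1.03382499  0.30984799  4.19108069] [-36.71868248  10.02144911]
```

Request:
play_rows(series=[[0,0,0,0,0.68],[0,0,0,0,0.66],[0,0,0,0,0.64],[0,0,0,0,0.6],[0,0,0,0,0.55],[0,0,0,0,0.5],[0,0,0,0,0.48],[0,0,0,0,0.48]])

```text
clock: 15.2
eef_pos: [560.6, -102.8, 104.9]
tool_rot: [-3.142, -0.0, 1.696]
force: [-0.2, 0.2, -0.8]
width: 44.3
```

Request:
play_rows(series=[[0,0,-0.5,0,0.48],[0,0,-2,0,0.48],[0,0,-5,0,0.48],[0,0,-9,0,0.48],[0,-3,-14,0,0.48],[0,-10,-19,0,1],[0,-10,-19,0,1],[0,-10,-19,0,1]])

```text
clock: 16.0
eef_pos: [458.7, -117.1, 298.6]
tool_rot: [3.138, 0.0, 1.692]
force: [1.4, -1.0, 0.3]
width: 1.5
```

```bash
python3 - <<'E'
from h import *
s=status.read_state(); print(s["width"],s["eef_pos"],s["force"],RM.T@(s["eef_pos"][:2]-T))
d=cam("side"); u=proj(d,[W(-36,0,100)])[0].round().astype(int)
g=cv2.resize(d["im"][u[1]-80:u[1]+50,u[0]-70:u[0]+60],None,fx=4.6,fy=4.6,interpolation=cv2.INTER_CUBIC)
cv2.imwrite("pics/p2.png",cv2.cvtColor(g,cv2.COLOR_RGB2BGR))
E
```

```text
1.4843557494783186 [ 458.68984341 -117.12326242  298.58019795] [ 1.36378181 -0.99662604  0.28721076] [-140.0127719     8.88213191]
```

View pics/p2.png

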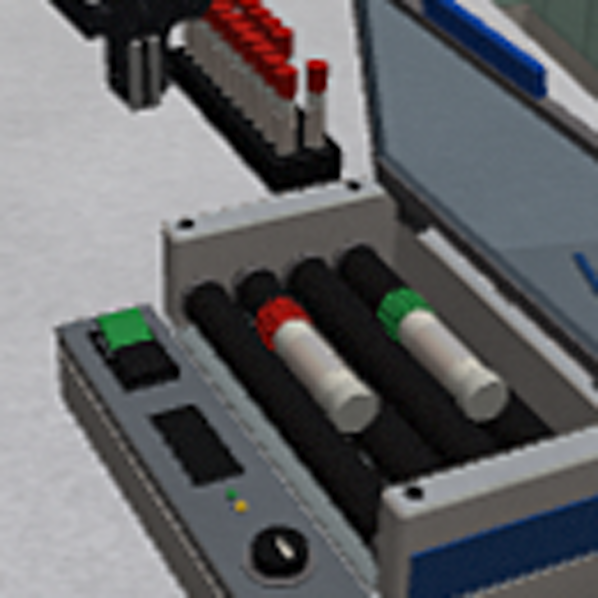

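Both tubes are seated: red in the front groove with its cap at (283,320), green in the rear groove with its cap at (403,312). The cover is still up and the rack, jar and bottle are untouched. Next, go over behind the tab.

Request:
play_rows(series=[[-0.9,0,-2.5,10,1],[-0.9,0,-4.5,20,1],[-0.9,5,-4.5,30,1],[-0.9,10,-4.5,40,1],[-0.9,14,-4.5,50,1],[-0.9,18,-4.5,60,1],[-0.9,22,-4.5,70,1],[-0.9,23.5,-4.5,90,1]])

```text
clock: 16.85
eef_pos: [699.5, -92.2, 336.8]
tool_rot: [-3.141, 0.001, 0.495]
force: [0.8, 0.3, -0.3]
width: 0.0
```

```bash
python3 - <<'E'
from h import *
s=status.read_state(); print(s["eef_pos"],s["tool_rot"],s["qpos"].round(2),RM.T@(s["eef_pos"][:2]-T),gom(98,0,343,.127))
E
```

```text
[699.51128737 -92.20887945 336.7548603 ] [-3.14091494e+00  7.61793092e-04  4.94642079e-01] [-0.23  0.73  0.69  1.21 -0.45  1.35 -0.65] [102.02480427   3.09368885] [-0.49, 0.14, -0.62, np.float64(21.1)]
```

Request:
play_rows(series=[[0,0,0,10,1],[0,0,0,21.1,1],[0,0,0,21.1,1],[0,0,0,21.1,1],[0,0,0,21.1,1]])

```text
clock: 17.35
eef_pos: [696.1, -94.4, 338.7]
tool_rot: [-3.141, 0.001, 0.13]
force: [0.1, 1.2, -0.4]
width: -0.1
```

```bash
python3 - <<'E'
from h import *
s=status.read_state(); print(s["eef_pos"],s["tool_rot"],RM.T@(s["eef_pos"][:2]-T))
print(gom(98,0,296,.127))
z0=296
for a in (1.4,1.3,1.2,1.1,1,.9,.8,.7,.6,.5,.4,.3,.2,.15,.1,.05,0):
    x=82-165*np.cos(a)+2*np.sin(a)+11; z=126+165*np.sin(a)+2*np.cos(a)+11
    print(a, x.round(1), z.round(1))
E
```

```text
[696.07493463 -94.35465877 338.71826748] [-3.14140287e+00  1.24971058e-03  1.30458415e-01] [98.34434477  1.4004355 ]
[-0.03, 0.14, 4.27, np.float64(0.2)]
1.4 66.9 299.9
1.3 50.8 296.5
1.2 35.1 291.5
1.1 19.9 285.0
1 5.5 276.9
0.9 -8.0 267.5
0.8 -20.5 256.8
0.7 -31.9 244.8
0.6 -42.1 231.8
0.5 -50.8 217.9
0.4 -58.2 203.1
0.3 -64.0 187.7
0.2 -68.3 171.7
0.15 -69.8 163.6
0.1 -71.0 155.5
0.05 -71.7 147.2
0 -72.0 139.0
```

Request:
play_rows(series=[[0,0.1,2,0,1],[0,0.1,4,0,1],[0,0.1,4.6,0,1],[-1.2,0.1,4.6,0,1],[-2.4,0.1,4.6,0,1],[-3.4,0.1,4.6,0,1],[-4.2,0.1,4.6,0,1],[-4.8,0.1,4.6,0,1]])

```text
clock: 18.15
eef_pos: [648.6, -101.9, 294.4]
tool_rot: [3.142, -0.002, 0.129]
force: [1.5, 0.6, -1.0]
width: 0.1
```

Request:
play_rows(series=[[-0.7,0,0.2,0,1],[-1.4,0,0.4,0,1],[-2.1,0,0.7,0,1],[-2.8,0,1.0,0,1],[-2.8,0,1.0,0,1]])

```text
clock: 18.65
eef_pos: [618.8, -105.8, 283.4]
tool_rot: [-3.141, 0.002, 0.127]
force: [-0.6, -0.7, 0.4]
width: -0.2
```

```bash
cat > chk.py <<'E'
from h import *
s=status.read_state(); print("mix",(RM.T@(s["eef_pos"][:2]-T)).round(1),s["eef_pos"][2].round(1),s["force"].round(1),s["tool_rot"].round(3))
d=cam("top"); hsv=cv2.cvtColor(d["im"],cv2.COLOR_RGB2HSV); H,S,V=[hsv[...,i] for i in range(3)]
m=(H>105)&(H<128)&(S>100)&(V>40); m[:, :310]=0;m[:,400:]=0; m[:125]=0;m[230:]=0
ys,xs=np.nonzero(m); print("tab",len(xs),len(xs) and (xs.min(),xs.max(),ys.min(),ys.max()))
print([(a,proj(d,[W(82-170*np.cos(a),0,126+170*np.sin(a))])[0,1].round(1)) for a in (1.4,1.2,1,.8,.6,.4,.2,.1,0)])
E
python3 chk.py
```

```text
mix [20.3 -0.2] 283.4 [-0.6 -0.7  0.4] [-3.141e+00  2.000e-03  1.270e-01]
tab 0 0
[(1.4, np.float64(136.6)), (1.2, np.float64(152.2)), (1, np.float64(166.9)), (0.8, np.float64(179.7)), (0.6, np.float64(190.1)), (0.4, np.float64(197.6)), (0.2, np.float64(202.2)), (0.1, np.float64(203.4)), (0, np.float64(203.9))]
```

```bash
cat > chk2.py <<'E'
import sys
from h import *
s=status.read_state(); print("mix",(RM.T@(s["eef_pos"][:2]-T)).round(1),s["eef_pos"][2].round(1),s["force"].round(1),s["tool_rot"].round(3))
d=cam("side"); hsv=cv2.cvtColor(d["im"],cv2.COLOR_RGB2HSV); H,S,V=[hsv[...,i] for i in range(3)]
# track the tab end nearest the camera (y=-60)
for a in (1.4,1.3,1.2,1.1,1,.9,.8,.7,.6,.5,.4,.3,.2,.1,.05,0):
    y=np.linspace(-52,52,27)
    u=proj(d,[W(82-168*np.cos(a),k,126+168*np.sin(a)) for k in y]).round().astype(int)
    ok=[(105<H[q,p]<128 and S[q,p]>130 and V[q,p]>50) for p,q in u]
    print(a,sum(ok),end="; ")
E
python3 chk2.py
```

```text
mix [20.8 -0.2] 283.6 [ 0.2 -0.1 -0.2] [-3.141e+00  2.000e-03  1.270e-01]
1.4 0; 1.3 0; 1.2 0; 1.1 27; 1 0; 0.9 0; 0.8 0; 0.7 0; 0.6 0; 0.5 0; 0.4 0; 0.3 0; 0.2 0; 0.1 0; 0.05 0; 0 0;
```

Request:
play_rows(series=[[-0.75,0,0.25,0,1],[-1.5,0,0.65,0,1],[-2.2,0,1.1,0,1],[-2.85,0,1.6,0,1],[-3.5,0,2.1,0,1],[-4.1,0,2.65,0,1],[-4.65,0,3.25,0,1],[-5.2,0,3.85,0,1]])

```text
clock: 19.55
eef_pos: [568.2, -112.4, 245.0]
tool_rot: [3.142, 0.0, 0.128]
force: [-0.1, -1.4, 2.4]
width: 0.4
```

```bash
python3 chk2.py
```

```text
mix [-30.8  -0.3] 245.0 [-0.1 -1.4  2.4] [3.142 0.    0.128]
1.4 0; 1.3 0; 1.2 0; 1.1 0; 1 0; 0.9 0; 0.8 0; 0.7 27; 0.6 0; 0.5 0; 0.4 0; 0.3 0; 0.2 0; 0.1 0; 0.05 0; 0 0;
```

Request:
play_rows(series=[[-0.5,0,0.65,0,1],[-1,0,1.3,0,1],[-1.45,0,2,0,1],[-1.9,0,2.7,0,1],[-2.3,0,3.4,0,1],[-2.65,0,4.2,0,1],[-2.95,0,4.9,0,1],[-3.2,0,5.7,0,1]])

```text
clock: 20.4
eef_pos: [536.7, -116.4, 187.8]
tool_rot: [-3.141, 0.0, 0.128]
force: [-0.1, -0.2, 0.8]
width: 0.2
```

```bash
python3 chk2.py
```

```text
mix [-62.6  -0.3] 187.8 [-0.1 -0.2  0.8] [-3.141  0.     0.128]
1.4 0; 1.3 0; 1.2 0; 1.1 0; 1 0; 0.9 0; 0.8 0; 0.7 0; 0.6 0; 0.5 0; 0.4 0; 0.3 27; 0.2 0; 0.1 0; 0.05 0; 0 0;
```

Request:
play_rows(series=[[-0.3,0,0.5,0,1],[-0.5,0,1,0,1],[-0.7,0,1.4,0,1],[-0.8,0,1.8,0,1],[-0.9,0,2.2,0,1],[-1,0,2.5,0,1],[-1.1,0,2.8,0,1],[-1.1,0,3.1,0,1]])

```text
clock: 21.25
eef_pos: [525.8, -117.8, 157.2]
tool_rot: [-3.141, 0.001, 0.128]
force: [-0.3, -0.6, 1.3]
width: -0.2
```

Request:
play_rows(series=[[0,0,0.2,0,1],[0,0,0.4,0,1],[0,0,0.6,0,1],[0,0,0.8,0,1],[0,0,1,0,1],[0,0,1.2,0,1],[0,0,1.4,0,1],[0,0,1.5,0,1]])

```text
clock: 22.05
eef_pos: [526.2, -117.7, 142.2]
tool_rot: [-3.142, 0.0, 0.128]
force: [-1.2, 0.2, 0.7]
width: -0.0
```

```bash
python3 chk2.py
```

```text
mix [-73.1  -0.3] 142.2 [-1.2  0.2  0.7] [-3.142  0.     0.128]
1.4 0; 1.3 0; 1.2 0; 1.1 0; 1 0; 0.9 0; 0.8 0; 0.7 0; 0.6 0; 0.5 0; 0.4 0; 0.3 0; 0.2 0; 0.1 18; 0.05 27; 0 27;
```

Request:
play_rows(series=[[0,0,0.2,0,1],[0,0,0.4,0,1],[0,0,0.5,0,1],[0,0,0.6,0,1],[0,0,0.6,0,1]])

```text
clock: 22.6
eef_pos: [526.5, -117.9, 141.0]
tool_rot: [-3.139, -0.004, 0.127]
force: [-10.3, 5.1, 43.1]
width: 0.1
```

The cover is against its shut stop: the tool stopped at z = 141 mm with the force rising. Release it and go to the switch.

Request:
play_rows(series=[[0,0,0,0,1],[0,0,-1,0,1],[0,0,-4,0,1],[-4,-5,-5,0,1],[-4,-8,-5,0,1],[-4,-12,-5,0,1],[-4,-12,-5,0,1],[-4,-12,-5,0,1]])

```text
clock: 23.4
eef_pos: [471.5, -2.7, 186.5]
tool_rot: [3.141, -0.001, 0.131]
force: [-0.2, 0.2, 0.2]
width: 0.1
```

```bash
python3 chk2.py; python3 - <<'E'
from h import *
print(gom(-116,119,120,.127), gom(-116,119,92,.127))
d=cam("side"); hsv=cv2.cvtColor(d["im"],cv2.COLOR_RGB2HSV); H,S,V=[hsv[...,i] for i in range(3)]
m=(H>105)&(H<128)&(S>130)&(V>50); m[:130]=0; m[300:]=0;m[:,:300]=0;m[:,360:]=0
n,l,st,c=cv2.connectedComponentsWithStats(m.astype(np.uint8))
for i in range(1,n):
    if st[i][4]>20: print(st[i],c[i].round(1))
for a in (0,.03,.06): print(a,proj(d,[W(82-166*np.cos(a)-4*np.sin(a),0,126+166*np.sin(a))])[0].round(1),end=" ")
g=cv2.resize(d["im"][130:290,265:445],None,fx=3.5,fy=3.5,interpolation=cv2.INTER_CUBIC)
cv2.imwrite("pics/c1.png",cv2.cvtColor(g,cv2.COLOR_RGB2BGR))
E
```

```text
mix [-112.8  120.7] 186.5 [-0.2  0.2  0.2] [ 3.141e+00 -1.000e-03  1.310e-01]
1.4 0; 1.3 0; 1.2 0; 1.1 0; 1 0; 0.9 0; 0.8 0; 0.7 0; 0.6 0; 0.5 0; 0.4 0; 0.3 0; 0.2 0; 0.1 23; 0.05 27; 0 27; [-0.33, 0.02, 6.66, np.float64(0.1)] [-0.33, 0.02, 9.46, np.float64(0.1)]
[308 195  26  27 232] [320.6 208.2]
[356 252   4  13  43] [357.6 257.9]
0 [320.2 207.7] 0.03 [320.2 206.1] 0.06 [320.2 204.5]
```

View pics/c1.png

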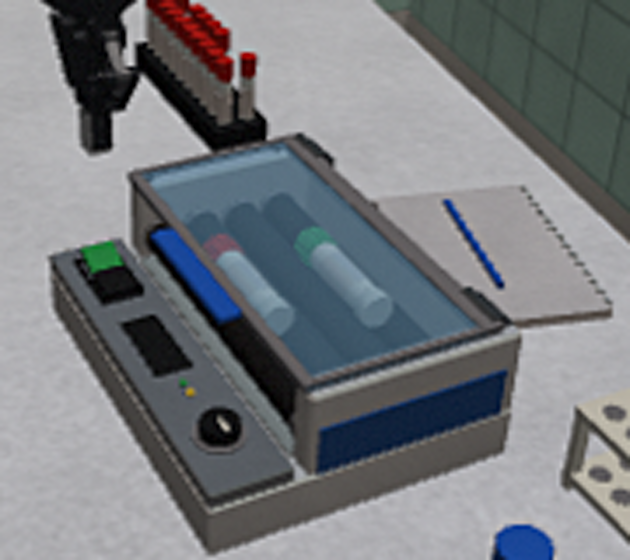

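The cover is shut flat on the cheeks, with the tab centroid at row 208.2 against 207.7 predicted for 0 rad. Both tubes show in their grooves through the cover. Now press the switch.

Request:
play_rows(series=[[-0.3,0,3,0,1],[-0.3,0,6.5,0,1],[-0.3,0,8,0,1],[-0.3,0,8.8,0,1],[-0.3,0,9.2,0,1],[-0.3,0,9.4,0,1],[-0.3,0,9.4,0,1]])

```text
clock: 24.2
eef_pos: [468.8, -4.6, 92.9]
tool_rot: [3.141, -0.001, 0.127]
force: [0.3, 0.9, -0.2]
width: 0.3
```

Request:
play_rows(series=[[0,0,0.2,0,1],[0,0,0.4,0,1],[0,0,0.6,0,1],[0,0,0.6,0,1]])

```text
clock: 24.6
eef_pos: [468.8, -3.3, 87.0]
tool_rot: [-3.14, -0.001, 0.128]
force: [-0.8, 3.2, 9.1]
width: -0.1
```

Request:
play_rows(series=[[0,0,0.2,0,1],[0,0,0.3,0,1],[0,0,0.3,0,1],[0,0,0.3,0,1]])

```text
clock: 25.0
eef_pos: [468.9, -3.5, 86.3]
tool_rot: [-3.138, -0.003, 0.127]
force: [-7.9, 2.8, 38.1]
width: -0.0
```

Hard stop reached: 38 N for less than 1 mm of travel. Retract and check.

Request:
play_rows(series=[[0,0,-1,0,1],[0,0,-4,0,1],[0,0,-9,0,1],[-3,0,-14,0,1],[-7,0,-17,0,1],[-7,-5,-17,0,1],[-7,-5,-17,0,1],[-7,-5,-17,0,1]])

```text
clock: 25.8
eef_pos: [392.4, 38.2, 253.5]
tool_rot: [-3.141, -0.001, 0.133]
force: [0.9, -0.4, -0.5]
width: 0.2
```

```bash
python3 chk2.py; python3 - <<'E'
from h import *
d=cam("side")
g=cv2.resize(d["im"][170:290,270:430],None,fx=5,fy=5,interpolation=cv2.INTER_CUBIC)
cv2.imwrite("pics/f1.png",cv2.cvtColor(g,cv2.COLOR_RGB2BGR))
E
```

```text
mix [-186.1  171.4] 253.5 [ 0.9 -0.4 -0.5] [-3.141e+00 -1.000e-03  1.330e-01]
1.4 0; 1.3 0; 1.2 0; 1.1 0; 1 0; 0.9 0; 0.8 0; 0.7 0; 0.6 0; 0.5 0; 0.4 0; 0.3 0; 0.2 0; 0.1 23; 0.05 27; 0 27;
```

View pics/f1.png

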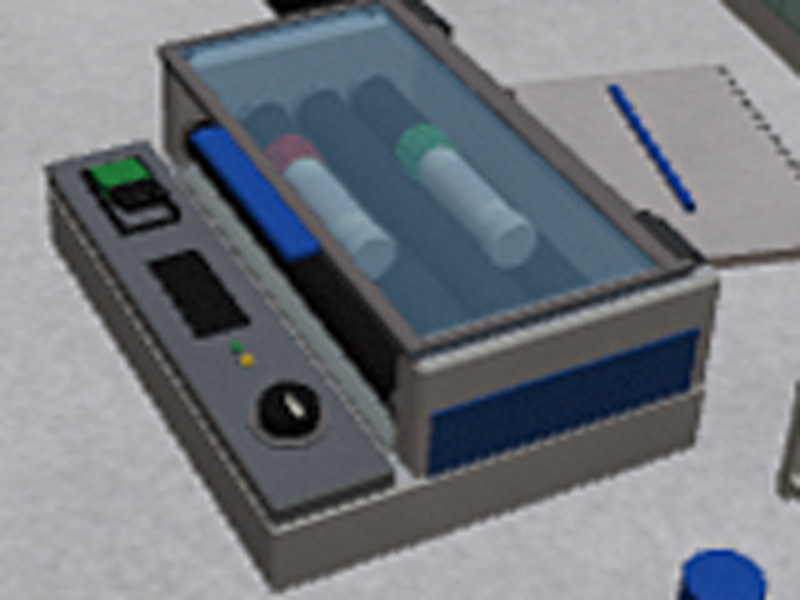

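The green end at (118,172) is now down, with the black end up and its white side showing. The cover is shut and both tubes are in place.

```bash
python3 -c "
from h import *
print(order.finish_job())"
```

```text
the job is handed in; nothing more can be done
None
```

All four steps were done in order, and I handed the job in at about 26 s of the 69 s allowed. The hand-in reported no verdict.

- **Cover opened:** it reached the open stop; the tab's image position matched 1.40 rad. On the first push the gripper's knuckle seemed to bear on the tab, with about 36–39 N at the wrist. I backed off, turned the gripper and finished with the fingertips alone.
- **Tube placed:** I lowered the red-capped tube until it touched the rollers (4 N), then released it. The picture shows it seated along the front groove, with its cap to the left.
- **Cover shut:** I eased it down, at about 20 mm/s at the end. I pressed it to about 43 N at the fingers against the stop. The tab sits within half a pixel of the 0 rad position.
- **Switch on:** I pressed it to its hard stop (38 N). The last picture shows the green end down and the black end up.

In the last pictures the green-capped tube was still in its groove. I saw no sign that the rack, bottle or jar had moved, but I did not measure them again. The arm was clear of everything at hand-in. No check failed. The switch angle was judged only from the force and the picture.

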